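# Close-pack hexagonal stone blanks in the polishing tray

### The job

Two pale green jade hexagonal blanks are already cemented side by side in the middle of the grey polishing tray. Take the two loose hexagonal blanks of that same size from the red-brown mat and lay one flat in the notch on each side of the cemented pair, flat faces against flat faces, so that the four pack into one close honeycomb lozenge; then let go. The smaller hexagon and the square and round stones are not part of this batch.

Things in the scene. Friction and masses are not known exactly. Their poses are not given: they have to be found in the camera images.
- blank_a: loose pale green jade hexagon lying flat on the mat: 56 mm across flats, 64.7 across corners, 30 thick, 0.24 kg. Origin: centre of its underside; z up, x to a corner, y square to a flat (flats face +-30, +-90, +-150 degrees from x): grasp across two opposite flats. Not wanted: hexagon 36 mm across flats, square 52 mm, discs 58 and 38 mm; centres of stones are at least 95 mm apart.
- blank_b: second loose hexagonal blank, just like blank_a; either may go into either notch. Seated, a blank has a corner along the notch's x (any of its six) and two free flats facing the notch's +-y, open to fingers from above; the cemented blanks' nearest corners are level with those flats, 16 mm from the notch point towards the pair.
- nook_near (a point): point on the fixed tray's floor where a blank's underside centre belongs, in the notch on the robot's side of the cemented pair. Axes: z up, x along the tray towards the pair and nook_far, y along the pair. The pair, 56 mm blanks touching each other, are centred 48.5 mm along +x and 28 mm to either side in y; tops 30 mm above the tray floor, 35 mm above the table.
- nook_far (a point): the same point in the opposite notch, beyond the pair, 97 mm along +x from nook_near, same axes; the pair's centres lie 48.5 mm along -x and 28 mm to either side in y. The tray, centred midway between the two points, is 250 mm (x) by 180 mm (y) outside; floor 5 mm thick, rim 4 mm thick and 14 mm above the table.
There are look-alikes about, which are no part of the job. Leave any black or yellow look-alike of the blank_b alone.

How it is judged:
By the outcome, as a careful person would: the job done as asked, in the order asked, and still so for the second after the job is handed in, with the robot touching nothing.
It also fails if it takes over 54 s, if anything falls off the work surface, if the arm or the gripper's body presses on something with over 40 N, if the wrist force passes 120 N, or if a joint passes its speed limit or range.

### The arm

A 7-joint arm with a two-finger parallel gripper is mounted at the origin on the work surface. World frame = base frame: x ahead of the robot, y to its left, z up, the work surface at z = 0. Lengths are in m, angles in rad, forces in N, time in s.
With the tool pointing down it reaches from about 0.4 to 0.85 m from the base axis. Payload 6.9 kg.
Tool frame: the origin (TCP) lies at the very end of the fingers, on their centre line; the grasp point (between the pads) lies bot.grip_depth behind it (bot.grip_depth is the distance from the TCP to the grasp point, in m); z points along the fingers, y is the line along which they close (so a half turn about z gives the same grasp; the last joint's range is limited). The gripper opens to 85 mm and grips with 20 to 120 N. Pads are 22 mm wide; open, the fingers measure 114 mm over their backs; the gripper's body (76 mm by 85 mm) begins 54 mm behind the grasp point. The pads swing forward as they close: fully open they stand 13 mm farther back than shut.
Start: joints at [-0.997, 0.507, -0.238, 1.5, 0.126, 1.149, -0.155], TCP at [0.282, 0.558, 0.231] pointing down, gripper open.
Joint ranges: [-3.08, 3.08], [-0.24, 2.05], [-1.43, 1.35], [0, 2.5], [-1.52, 4.66], [0.17, 1.96], [-2.89, 2.89]. Speed limits (rad/s): [2.39, 2.39, 3.14, 3.14, 3.14, 3.14, 3.14].

### API

Orientations are given as a unit quaternion [x, y, z, w].
In Python, from cell import bot gives the robot as it stands.
- The arm moves only by the tool play_rows, never from a script. Its argument "targets" is one flat list of numbers, 5 for each row, row after row: the opening in per cent of the stroke, from 0 (shut) to 100 (fully open), then the shift along the tool's x, y, z in m, then the turn about the tool's z in rad. A call has 1 to 10 rows; each row is the pose to reach, as a shift and turn from the pose commanded when the call began, along the tool's axes at that moment; what a row does not reach only later rows make up. A row lasts 1/8 s, in which the tool goes at most 62.5 mm and 10.7 degrees, less where a joint would pass 70% of its speed; a pose out of reach is approached as far as the arm can. A call with a gripper value outside its range is refused whole. The fingers move at their own pace and stop on an object; "squeeze" is the grip in N (left out, the last holds). Time passes only in rows, so rows that repeat a pose let the fingers close. It gives the time, the measured TCP pose, the force, the opening and the grip force at its end, in the units of the state.
- bot.state(): the state, without advancing time (a new reading comes with each control period).
- bot.read_camera(name): name is "scene" or "top" or "wrist"; returns the picture (420x560x3 uint8, red, green, blue); there is no depth.
- bot.camera_params(name): a dict with "intrinsics" (3x3 intrinsics, pixels), "k1" (the pictures are not rectified: a ray, as slopes to the right and down, at radius r is drawn at 1 + k1 r^2 times it, then the intrinsics apply), "R" (3x3) and "t" (3): a world point X has camera coordinates R X + t; the wrist camera has in their place "tool_from_camera" (4x4, takes a point from camera to tool coordinates, whose origin is the TCP and whose axes are the flange's). Camera axes: x right, y down, z forward; pixel columns grow to the right and rows downward; lengths in m; the calibration is good to about 2 mm. A picture is of the moment at which its call begins: read the wrist's pose just before it. camera_params takes no time and is no camera call.
- bot.sign_off(): hands the job in; it is judged then, once.
The state is a dict: "time": time; "joint_positions": joint angles; "joint_vel": joint speeds; "joint_torque": joint torques, N m; "position": TCP position; "orientation": TCP orientation; "ft_force": force on the tool from outside, world axes, zero at the start; "ft_torque": the same for the moment, N m; "finger_gap": opening from 0.0 (shut) to 1.0 (fully open); "gripper_force": force on a finger pad.
Only numpy, scipy, OpenCV 4.12 (cv2) and the standard library are available. Lean on these libraries where they do the work, as an engineer would, in place of code of your own. Each camera call takes 0.05 s, during which the arm holds its last target. There are 200 camera calls.

## Working session

There is one attempt and no reset: what is moved stays moved. The work goes in short steps, Python scripts to look and compute and a tool call to move; the robot and the scene stay as the last step left them, time stands still between calls to the robot, and variables do not carry over. Pictures are saved under pics/ and viewed, at most 10 in all, crops included, and the job is handed in when it is done.

Besides the shell and the picture viewer there is one more tool, called in YAML: its name, and indented under it one key for each argument. play_rows: Moves the arm, as the interface text tells. Its arguments: {"type":"object","properties":{"targets":{"type":"array","items":{"type":"number"}},"squeeze":{"type":"number"}},"required":["targets"]}

```bash
ls; mkdir -p pics
python3 - <<'E'
from cell import bot
import cv2,numpy as np
s=bot.state();print(s['time'],s['position'],s['orientation'],s['finger_gap'],bot.grip_depth)
for n in ['top','scene']:
    cv2.imwrite(f'pics/{n}0.png',bot.read_camera(n)[:,:,::-1])
    p=bot.camera_params(n);print(n,p)
print(bot.camera_params('wrist'))
E
```

```text
pics
0.0 [0.28221339 0.55708072 0.23041934] [ 2.32243589e-01  9.72657240e-01 -8.79188055e-04 -1.91996739e-04] 1.0035971430285293 0.0187
top {'intrinsics': array([[520.96956928,   0.        , 286.51734345],
       [  0.        , 520.96956928, 211.45529144],
       [  0.        ,   0.        ,   1.        ]]), 'k1': -0.1913457310377409, 'R': array([[ 7.68160543e-04, -9.99999192e-01,  1.01282564e-03],
       [-9.99465805e-01, -8.00841947e-04, -3.26720641e-02],
       [ 3.26728488e-02, -9.87187204e-04, -9.99465612e-01]]), 't': array([-0.05329036,  0.4695242 ,  1.0491553 ])}
scene {'intrinsics': array([[546.4403617 ,   0.        , 284.02164837],
       [  0.        , 546.4403617 , 207.06594615],
       [  0.        ,   0.        ,   1.        ]]), 'k1': -0.05834579337302739, 'R': array([[-0.78858232,  0.61490989, -0.00487329],
       [ 0.51860576,  0.66077824, -0.542605  ],
       [-0.33043302, -0.43041603, -0.83997385]]), 't': array([ 0.41770671, -0.20892881,  1.53811155])}
{'intrinsics': array([[309.17642786,   0.        , 279.29442728],
       [  0.        , 309.17642786, 217.55794135],
       [  0.        ,   0.        ,   1.        ]]), 'k1': 0.007188484689347831, 'tool_from_camera': array([[-1.67007287e-04, -9.65683024e-01, -2.59723447e-01,
         6.56054548e-02],
       [ 9.99999959e-01, -2.22187485e-04,  1.83100150e-04,
        -5.00487090e-05],
       [-2.34524006e-04, -2.59723406e-01,  9.65683021e-01,
        -1.43173396e-01],
       [ 0.00000000e+00,  0.00000000e+00,  0.00000000e+00,
         1.00000000e+00]])}
```

View pics/top0.png

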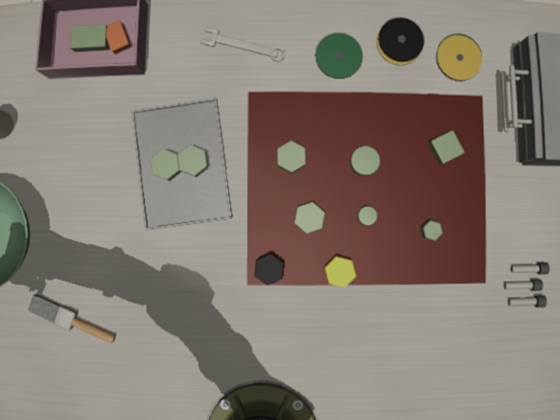

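View pics/scene0.png

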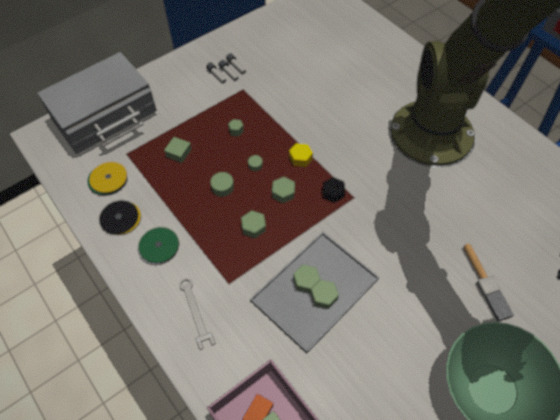

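The top view shows the loose blanks at about (291,156) and (310,217), and the cemented pair at (165,164) and (192,160) in the tray at (183,163). The decoys are the black, yellow, small-hex, square and round stones. The scene view agrees.

```bash
cat > h.py <<'E'
from cell import bot
import cv2,numpy as np
from scipy.spatial.transform import Rotation as Ro
def cam(n,s=None):
    p=bot.camera_params(n)
    if n=='wrist':
        T=np.eye(4);T[:3,:3]=Ro.from_quat(s['orientation']).as_matrix();T[:3,3]=s['position']
        T=T@p['tool_from_camera'];R=T[:3,:3].T;t=-R@T[:3,3]
    else: R,t=p['R'],p['t']
    return p['intrinsics'],np.array([p['k1'],0,0,0]),R,t
def cast(c,px,z):
    K,d,R,t=c
    q=cv2.undistortPoints(np.float64(px).reshape(-1,1,2),K,d).reshape(-1,2)
    r=np.c_[q,np.ones(len(q))]@R; o=-R.T@t
    return o+r*((z-o[2])/r[:,2])[:,None]
def green(im):
    h=cv2.cvtColor(im,cv2.COLOR_RGB2HSV)
    m=cv2.inRange(h,(30,30,60),(60,140,255))
    return cv2.morphologyEx(m,cv2.MORPH_OPEN,np.ones((3,3)))
def yaw(s): # tool x, y axis headings in world
    M=Ro.from_quat(s['orientation']).as_matrix();return np.arctan2(M[1,0],M[0,0]),np.arctan2(M[1,1],M[0,1])
E
python3 - <<'E'
from h import *
s=bot.state();print(s['position'],np.degrees(yaw(s)))
im=cv2.imread('pics/top0.png')[:,:,::-1].copy();c=cam('top')
m=green(im)
for k in cv2.findContours(m,0,2)[0]:
    a=cv2.contourArea(k)
    if a<150:continue
    w=cast(c,k,0.033)[:,:2]; (cx,cy),r=cv2.minEnclosingCircle(w.astype(np.float32))
    hu=cv2.contourArea(w.astype(np.float32)); M=cv2.moments(k); 
    ctr=cast(c,[[M['m10']/M['m00'],M['m01']/M['m00']]],.033)[0]
    v=w-ctr[:2]; th=np.arctan2(v[:,1],v[:,0]); 
    rr=np.linalg.norm(v,axis=1); ph=np.degrees(np.angle(np.sum((rr-rr.mean())*np.exp(6j*th))))/6
    print([round(M['m10']/M['m00']),round(M['m01']/M['m00'])],ctr.round(4),'R',round(r,4),'area mm2',round(hu*1e6),'corner deg',round(ph,1))
E
```

```text
[0.28225194 0.55711547 0.23051835] [153.13990194  63.13989802]
[340, 272] [ 0.3494 -0.1595  0.033 ] R 0.0289 area mm2 2161 corner deg 13.8
[432, 230] [ 0.4319 -0.3449  0.033 ] R 0.0203 area mm2 1074 corner deg 10.0
[367, 215] [ 0.4614 -0.2129  0.033 ] R 0.0191 area mm2 1025 corner deg 17.3
[309, 217] [ 0.4576 -0.0976  0.033 ] R 0.031 area mm2 2525 corner deg -10.1
[365, 160] [ 0.5709 -0.209   0.033 ] R 0.0298 area mm2 2557 corner deg -17.2
[179, 162] [0.5679 0.163  0.033 ] R 0.0582 area mm2 5404 corner deg 4.8
[291, 156] [ 0.5784 -0.062   0.033 ] R 0.0314 area mm2 2584 corner deg 2.1
[447, 146] [ 0.6015 -0.379   0.033 ] R 0.0354 area mm2 2622 corner deg 13.2
[88, 37] [0.8393 0.3683 0.033 ] R 0.0454 area mm2 3767 corner deg 8.5
```

play_rows:
  targets: [100,-0.1,-0.06,0,-0.15,100,-0.2,-0.11,0,-0.3,100,-0.3,-0.16,0,-0.45,100,-0.43,-0.233,0.05,-0.61,100,-0.43,-0.233,0.09,-0.61,100,-0.43,-0.233,0.09,-0.61,100,-0.43,-0.233,0.09,-0.61,100,-0.43,-0.233,0.09,-0.61,100,-0.43,-0.233,0.09,-0.61,100,-0.43,-0.233,0.09,-0.61]

```text
time: 1.35
position: [0.5604, 0.1554, 0.1408]
orientation: [-0.07, 0.998, 0.0, -0.001]
ft_force: [-0.4, 1.2, 0.2]
finger_gap: 0.996
gripper_force: 0.0
```

Run:
```python
from h import *
s=bot.state();im=bot.read_camera('wrist');cv2.imwrite('pics/w1.png',im[:,:,::-1])
cv2.imwrite('pics/w1m.png',green(im));print(s['position'],np.degrees(yaw(s)),s['joint_positions'])
```

```text
[0.56039635 0.15541428 0.14079758] [-171.95633596   98.04362719] [-0.11094616  0.53452158 -0.31252657  1.74156056  0.20060647  0.89800515
  1.202827  ]
```

View pics/w1.png

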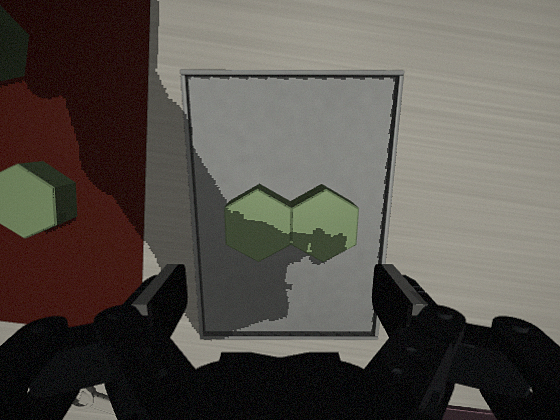

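The pair sits at about (225–358, 185–263), with the near notch on the upper (robot) side where dark walls show. The tray's inner edges are visible too.

Run:
```python
import cv2,numpy as np
im=cv2.imread('pics/w1.png');h=cv2.cvtColor(im,cv2.COLOR_BGR2HSV)
for x in (258,240,322): print(x,[tuple(map(int,h[y,x])) for y in list(range(182,200,1))+list(range(240,268,3))])
print([tuple(map(int,h[230,x])) for x in range(220,232)])
```

```text
258 [(42, 9, 142), (48, 10, 133), (46, 33, 85), (51, 87, 47), (48, 80, 48), (49, 81, 44), (45, 91, 45), (45, 71, 100), (45, 66, 109), (47, 68, 142), (43, 64, 151), (43, 67, 145), (46, 70, 152), (45, 68, 150), (43, 68, 142), (47, 68, 149), (44, 61, 147), (42, 64, 140), (45, 71, 72), (42, 59, 73), (45, 59, 78), (47, 79, 68), (38, 57, 72), (41, 56, 73), (44, 58, 75), (42, 82, 62), (50, 11, 67), (23, 16, 65)]
240 [(39, 13, 135), (38, 8, 132), (30, 4, 134), (60, 4, 135), (50, 6, 134), (50, 6, 134), (24, 9, 136), (51, 13, 136), (45, 8, 129), (26, 14, 130), (39, 13, 136), (30, 9, 143), (51, 30, 84), (41, 70, 40), (42, 96, 48), (39, 110, 37), (42, 79, 87), (47, 68, 112), (44, 74, 69), (51, 60, 72), (49, 76, 70), (43, 73, 73), (30, 18, 57), (50, 23, 67), (23, 16, 64), (15, 16, 63), (42, 19, 66), (15, 8, 66)]
322 [(170, 6, 138), (0, 4, 143), (46, 36, 79), (42, 98, 39), (53, 91, 45), (50, 57, 54), (45, 95, 43), (40, 89, 43), (39, 94, 46), (39, 83, 52), (49, 69, 118), (45, 64, 152), (44, 60, 149), (47, 60, 148), (48, 66, 151), (43, 61, 147), (43, 68, 146), (45, 71, 147), (42, 72, 71), (44, 82, 65), (46, 86, 74), (43, 78, 75), (45, 81, 69), (46, 73, 66), (41, 71, 75), (56, 74, 52), (60, 10, 126), (30, 8, 125)]
[(15, 8, 68), (105, 8, 68), (90, 11, 68), (15, 8, 66), (30, 16, 65), (45, 65, 63), (47, 81, 66), (40, 79, 74), (44, 74, 72), (44, 77, 73), (39, 65, 74), (41, 73, 73)]
```

```bash
cat >> h.py <<'E'
def blobs(n,im,s,z,vmin=57,mn=1500):
    c=cam(n,s);h=cv2.cvtColor(cv2.medianBlur(im,5),cv2.COLOR_RGB2HSV)
    m=cv2.inRange(h,(30,40,vmin),(65,160,255));out=[]
    m=cv2.morphologyEx(cv2.morphologyEx(m,cv2.MORPH_OPEN,np.ones((3,3))),cv2.MORPH_CLOSE,np.ones((5,5)))
    for k in cv2.findContours(m,0,cv2.CHAIN_APPROX_NONE)[0]:
        if cv2.contourArea(k)<mn: continue
        w=(cast(c,k,z)[:,:2]*1000).astype(np.float32);M=cv2.moments(w)
        ctr=np.array([M['m10'],M['m01']])/M['m00']
        ax=np.degrees(.5*np.arctan2(2*M['mu11'],M['mu20']-M['mu02']))
        r=cv2.approxPolyDP(w,4,True)[:,0]-ctr
        v=w-ctr;th=np.arctan2(v[:,1],v[:,0]);rr=np.hypot(*v.T);dth=np.abs((np.diff(th,append=th[0])+np.pi)%(2*np.pi)-np.pi)
        ph=np.degrees(np.angle(np.sum(dth*(rr-rr.mean())*np.exp(6j*th))))/6
        (_,sz,_)=cv2.minAreaRect(w)
        out.append(dict(ctr=ctr.round(1),area=round(abs(M['m00'])),axis=round(ax,1),hex=round(ph,1),rect=np.round(sz,1),px=k.reshape(-1,2).mean(0).round(),box=cv2.boundingRect(k)))
    return out
E
python3 - <<'E'
from h import *
s=bot.state();im=cv2.imread('pics/w1.png')[:,:,::-1].copy()
for b in blobs('wrist',im,s,.035):print(b)
im=cv2.imread('pics/top0.png')[:,:,::-1].copy()
for b in blobs('top',im,s,.035,mn=900)[:8]:print('top',b)
E
```

```text
{'ctr': array([567.3, 167.7]), 'area': 5345, 'axis': np.float64(-81.8), 'hex': np.float64(12.5), 'rect': array([ 63.2, 112. ]), 'px': array([292., 224.]), 'box': (224, 189, 135, 73)}
{'ctr': array([578.5, -50.6]), 'area': 2147, 'axis': np.float64(-4.5), 'hex': np.float64(3.6), 'rect': array([45.1, 61.1]), 'px': array([ 25., 202.]), 'box': (0, 165, 57, 73)}
top {'ctr': array([419.5, 525.5]), 'area': 9941, 'axis': np.float64(0.8), 'hex': np.float64(0.4), 'rect': array([203.4,  70.9]), 'px': array([ 10., 234.]), 'box': (0, 186, 30, 97)}
top {'ctr': array([567.6, 163.3]), 'area': 4661, 'axis': np.float64(-83.3), 'hex': np.float64(13.1), 'rect': array([ 55. , 110.6]), 'px': array([179., 162.]), 'box': (152, 147, 55, 31)}
```

play_rows:
  targets: [100,0.137,-0.236,0,0.315,100,0.137,-0.236,0,0.315,100,0.137,-0.236,0,0.315,100,0.137,-0.236,0,0.315,100,0.137,-0.236,0,0.315,100,0.137,-0.236,0,0.315,100,0.137,-0.236,0,0.315]

```text
time: 2.28
position: [0.4591, -0.0955, 0.1418]
orientation: [0.085, 0.996, 0.0, 0.001]
ft_force: [-0.4, 0.6, 0.9]
finger_gap: 0.998
gripper_force: 0.0
```

Run:
```python
from h import *
s=bot.state();im=bot.read_camera('wrist');cv2.imwrite('pics/w2.png',im[:,:,::-1])
print(s['position'],np.degrees(yaw(s)))
for b in blobs('wrist',im,s,.032):print(b)
```

```text
[ 0.45906197 -0.09546933  0.14175566] [170.20963183  80.20969172]
{'ctr': array([ 561.8, -193. ]), 'area': 1997, 'axis': np.float64(-16.0), 'hex': np.float64(-8.1), 'rect': array([42.7, 64.1]), 'px': array([196., 335.]), 'box': (171, 305, 48, 64)}
{'ctr': array([570.5, -60.9]), 'area': 3255, 'axis': np.float64(7.3), 'hex': np.float64(4.9), 'rect': array([75.5, 54.9]), 'px': array([336., 322.]), 'box': (305, 287, 64, 70)}
{'ctr': array([563.6, 119.6]), 'area': 2677, 'axis': np.float64(18.9), 'hex': np.float64(26.8), 'rect': array([77.9, 47.2]), 'px': array([537., 286.]), 'box': (504, 251, 56, 72)}
{'ctr': array([ 457.1, -205.5]), 'area': 1198, 'axis': np.float64(-62.8), 'hex': np.float64(-16.3), 'rect': array([35.4, 43.3]), 'px': array([152., 233.]), 'box': (129, 211, 48, 45)}
{'ctr': array([455.3, -96.1]), 'area': 2664, 'axis': np.float64(-7.2), 'hex': np.float64(-11.3), 'rect': array([54.9, 64. ]), 'px': array([278., 209.]), 'box': (245, 172, 67, 75)}
```

View pics/w2.png

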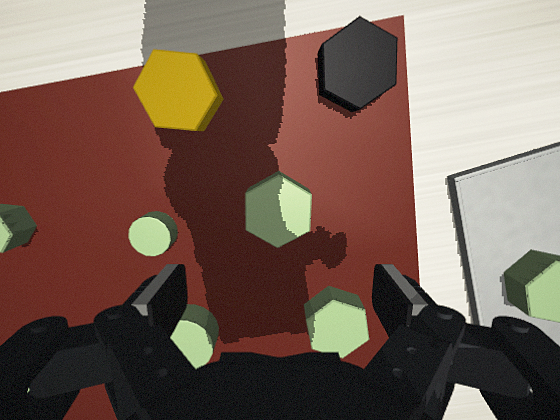

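The wanted blank is centred at (278,209) between the fingers. The second is at (336,322).

play_rows:
  targets: [100,0.004,-0.001,0.06,0.026,100,0.004,-0.001,0.11,0.026,100,0.004,-0.001,0.13,0.026,100,0.004,-0.001,0.137,0.026,100,0.004,-0.001,0.137,0.026,0,0.004,-0.001,0.137,0.026,0,0.004,-0.001,0.137,0.026,0,0.004,-0.001,0.137,0.026,0,0.004,-0.001,0.137,0.026,0,0.004,-0.001,0.137,0.026]
  squeeze: 50

```text
time: 3.58
position: [0.455, -0.0977, 0.0055]
orientation: [0.1, 0.995, 0.0, 0.001]
ft_force: [-0.8, 1.5, 6.5]
finger_gap: 0.647
gripper_force: 52.6
```

play_rows:
  targets: [0,0,0,-0.03,0,0,0,0,-0.08,0,0,-0.02,0.05,-0.1,-0.1,0,-0.04,0.1,-0.1,-0.2,0,-0.06,0.16,-0.1,-0.34,0,-0.08,0.22,-0.1,-0.34,0,-0.1,0.28,-0.1,-0.34,0,-0.104,0.298,-0.1,-0.34,0,-0.104,0.298,-0.1,-0.34,0,-0.104,0.298,-0.1,-0.34]

```text
time: 4.82
position: [0.6147, 0.1717, 0.1042]
orientation: [-0.069, 0.998, -0.001, -0.0]
ft_force: [-0.2, -0.1, -2.9]
finger_gap: 0.641
gripper_force: 55.0
```

Run:
```python
from h import *
s=bot.state();im=bot.read_camera('wrist');cv2.imwrite('pics/w3.png',im[:,:,::-1])
print(s['time'],s['position'],np.degrees(yaw(s)),s['finger_gap'],s['ft_force'])
for z in (.035,s['position'][2]+.0265):
  for b in blobs('wrist',im,s,z,mn=1000):print(z,b)
```

```text
4.825 [0.61474732 0.171725   0.10424216] [-172.0466138   97.9534663] 0.6414693327399438 [-0.24680178 -0.13083858 -2.92158195]
0.035 {'ctr': array([667.9, 179.1]), 'area': 8289, 'axis': np.float64(-16.7), 'hex': np.float64(8.0), 'rect': array([109.5, 100. ]), 'px': array([279., 294.]), 'box': (213, 226, 134, 131)}
0.035 {'ctr': array([568.1, 166. ]), 'area': 5119, 'axis': np.float64(-82.5), 'hex': np.float64(7.4), 'rect': array([ 61. , 111.6]), 'px': array([280., 161.]), 'box': (198, 115, 166, 93)}
0.13074216219216106 {'ctr': array([614.7, 171.8]), 'area': 2502, 'axis': np.float64(-16.7), 'hex': np.float64(8.0), 'rect': array([60.2, 55. ]), 'px': array([279., 294.]), 'box': (213, 226, 134, 131)}
0.13074216219216106 {'ctr': array([559.9, 164.6]), 'area': 1545, 'axis': np.float64(-82.5), 'hex': np.float64(7.4), 'rect': array([33.5, 61.3]), 'px': array([280., 161.]), 'box': (198, 115, 166, 93)}
```

View pics/w3.png

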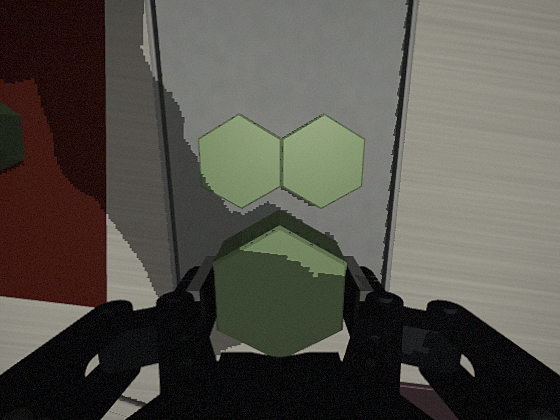

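The pair is at (281,161) and the held blank fills (213–346, 226–357), square to the notch. Its far corner is clipped by the gripper body, so I use its near corner for x.

Run:
```python
from h import *
s=bot.state();im=cv2.imread('pics/w3.png')[:,:,::-1].copy()
h=cv2.cvtColor(cv2.medianBlur(im,3),cv2.COLOR_RGB2HSV)
for x in (275,279,283): print([tuple(map(int,h[y,x]))[1:] for y in range(216,236,1)])
c=cam('wrist',s)
a=np.radians(8.);X=np.array([np.cos(a),np.sin(a)]);Y=np.array([-X[1],X[0]])
for z in (.1295,.1325):
  p=cast(c,[[280,225.5],[213,290],[346,290]],z)[:,:2]*1000; f=p-s['position'][:2]*1000
  print(z,p.round(1),(f@np.c_[X,Y]).round(1))
# pair corners/edges
q=cast(c,[[281.5,133],[281.5,187],[239,113],[323,113],[240,208],[321,208]],.035)[:,:2]*1000
print(q.round(1),((q-[567.7,166.9])@np.c_[X,Y]).round(1))
```

```text
[(71, 47), (59, 43), (76, 47), (76, 47), (80, 48), (78, 46), (81, 47), (81, 47), (75, 41), (92, 39), (56, 41), (76, 91), (71, 115), (69, 114), (70, 113), (76, 111), (68, 131), (68, 136), (68, 136), (68, 136)]
[(65, 47), (58, 48), (69, 48), (82, 50), (82, 50), (87, 47), (92, 47), (92, 47), (68, 49), (80, 73), (71, 115), (70, 116), (72, 113), (65, 113), (70, 127), (71, 136), (70, 138), (69, 137), (68, 136), (67, 134)]
[(77, 50), (82, 50), (85, 51), (78, 52), (78, 52), (85, 51), (85, 48), (80, 51), (80, 51), (80, 51), (75, 51), (62, 94), (68, 113), (68, 113), (70, 113), (69, 115), (74, 137), (68, 139), (73, 137), (69, 136)]
0.1295 [[584.5 167.5]
 [616.5 143.4]
 [608.8 198.9]] [[-30.6   0.4]
 [ -2.3 -27.9]
 [ -2.2  28.2]]
0.1325 [[583.7 167.4]
 [614.8 143.9]
 [607.3 198. ]] [[-31.5   0.4]
 [ -3.9 -27.2]
 [ -3.8  27.4]]
[[548.8 163.6]
 [584.5 168.6]
 [540.2 134.4]
 [532.6 188.6]
 [603.4 141.7]
 [595.5 198.3]] [[-19.2  -0.7]
 [ 16.9  -0.7]
 [-31.8 -28.4]
 [-31.7  26.4]
 [ 31.8 -30. ]
 [ 31.9  27.2]]
```

play_rows:
  targets: [0,-0.002,0.001,0.03,0,0,-0.002,0.001,0.06,0,0,-0.002,0.001,0.08,0,0,-0.002,0.001,0.09,0,0,-0.002,0.001,0.09,0]

```text
time: 5.5
position: [0.6169, 0.1739, 0.0141]
orientation: [-0.069, 0.998, -0.0, -0.0]
ft_force: [0.5, 1.2, -2.2]
finger_gap: 0.643
gripper_force: 55.1
```

Run:
```python
from h import *
s=bot.state();im=bot.read_camera('wrist');cv2.imwrite('pics/w4.png',im[60:,:,::-1])
print(s['time'],s['position'],np.degrees(yaw(s)),s['ft_force'])
```

```text
5.5 [0.61686475 0.17385094 0.01411597] [-172.03032964   97.96969471] [ 0.51628093  1.18798377 -2.20723013]
```

View pics/w4.png

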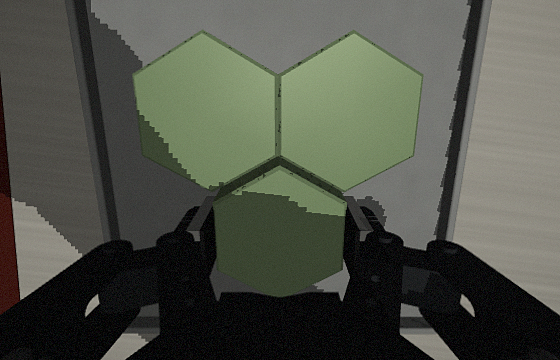

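The blank hovers at (280,232 in the crop), symmetric in the notch. The seam is at x≈278 and there is a small, even gap to both flats.

play_rows:
  targets: [0,0,0,0.003,0,0,0,0,0.004,0,0,0,0,0.005,0,0,0,0,0.005,0]

```text
time: 6.05
position: [0.6173, 0.1749, 0.0106]
orientation: [-0.07, 0.998, -0.0, 0.001]
ft_force: [-3.0, -1.0, 6.8]
finger_gap: 0.646
gripper_force: 56.1
```

play_rows:
  targets: [0,0,-0.001,-0.001,0,0,0.001,-0.001,-0.001,0,0,0.002,-0.001,-0.001,0,0,0.003,-0.001,-0.001,0,0,0.003,-0.001,-0.001,0]

```text
time: 6.68
position: [0.6148, 0.1736, 0.0106]
orientation: [-0.07, 0.998, 0.0, 0.001]
ft_force: [1.8, 0.2, 1.9]
finger_gap: 0.645
gripper_force: 55.5
```

Run:
```python
from h import *
s=bot.state();im=bot.read_camera('wrist');cv2.imwrite('pics/w5.png',cv2.resize(im[160:380,180:400,::-1],None,fx=2.7,fy=2.7))
print(s['time'],s['position'],np.degrees(yaw(s)),s['ft_force'])
```

```text
6.675 [0.61475584 0.17364363 0.01061638] [-171.96815625   98.031855  ] [1.82859926 0.15552878 1.92475807]
```

View pics/w5.png

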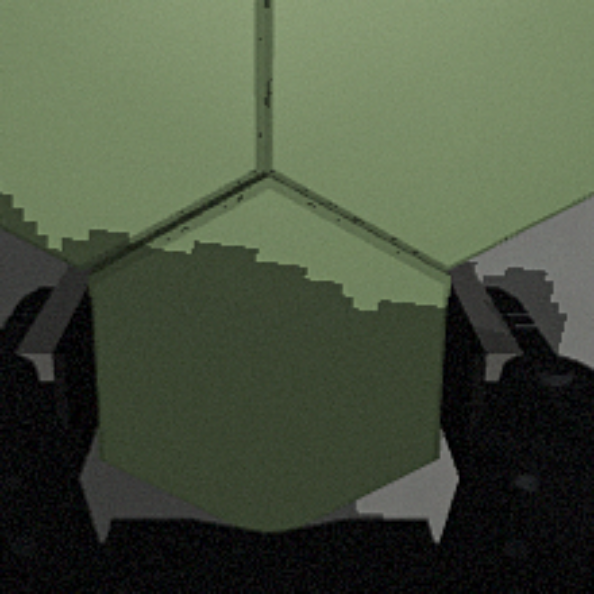

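The blank is almost seated: the right flat touches and the left gap is about 0.7 mm, with its corner at x=270 against the seam at 265. A small push left and inward should close it.

play_rows:
  targets: [0,0,-0.0007,0,0,0,0.0007,-0.0007,0,0,0,0.0014,-0.0007,0,0,0,0.0014,-0.0007,0,0]
  squeeze: 30

```text
time: 7.22
position: [0.6143, 0.1732, 0.0106]
orientation: [-0.07, 0.998, 0.001, 0.001]
ft_force: [5.4, 3.0, 1.5]
finger_gap: 0.645
gripper_force: 55.3
```

play_rows:
  targets: [0,0.001,0,0,0,0,0.002,0,0,0,0,0.002,0,0,0]

```text
time: 7.6
position: [0.6141, 0.1727, 0.0107]
orientation: [-0.069, 0.998, 0.001, 0.003]
ft_force: [10.4, 2.2, -3.0]
finger_gap: 0.65
gripper_force: 54.8
```

Run:
```python
from h import *
s=bot.state();im=bot.read_camera('wrist');cv2.imwrite('pics/w6.png',cv2.resize(im[160:380,180:400,::-1],None,fx=2.7,fy=2.7))
print(s['time'],s['position'],np.degrees(yaw(s)),s['ft_force'])
```

```text
7.6 [0.61411113 0.17272146 0.01069416] [-172.03071774   97.96962104] [10.35606258  2.23547653 -3.0219072 ]
```

View pics/w6.png

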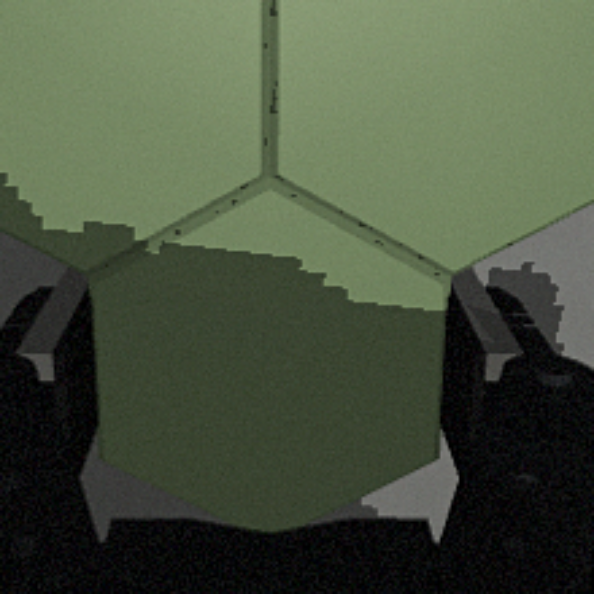

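Both seams now match the cemented joint, so the blank is seated at the far notch. I release it and lift clear.

play_rows:
  targets: [0,-0.001,0,0.001,0,100,-0.001,0,0.001,0,100,-0.001,0,0,0,100,-0.001,0,0,0,100,-0.001,0,-0.01,0,100,-0.001,0,-0.05,0,100,-0.001,0,-0.1,0,100,-0.001,0,-0.13,0,100,-0.001,0,-0.13,0]

```text
time: 8.78
position: [0.6134, 0.1731, 0.1438]
orientation: [-0.07, 0.998, 0.001, 0.003]
ft_force: [-0.7, -0.4, -0.5]
finger_gap: 0.998
gripper_force: 0.0
```

play_rows:
  targets: [100,0.067,-0.227,0,0.095,100,0.067,-0.227,0,0.095,100,0.067,-0.227,0,0.095,100,0.067,-0.227,0,0.095,100,0.067,-0.227,0,0.095,100,0.067,-0.227,0,0.095]

```text
time: 9.52
position: [0.577, -0.0611, 0.1397]
orientation: [-0.023, 1.0, 0.0, -0.001]
ft_force: [-0.1, -0.1, 0.3]
finger_gap: 1.0
gripper_force: 0.0
```

Run:
```python
from h import *
s=bot.state();im=bot.read_camera('wrist');cv2.imwrite('pics/w7.png',im[:,:,::-1])
print(s['time'],s['position'],np.degrees(yaw(s)))
for b in blobs('wrist',im,s,.032):print(b)
```

```text
9.525 [ 0.57698788 -0.06112315  0.13974275] [-177.41769494   92.58225179]
{'ctr': array([577.5, -60.3]), 'area': 2713, 'axis': np.float64(5.5), 'hex': np.float64(1.0), 'rect': array([64.3, 54.7]), 'px': array([280., 215.]), 'box': (248, 178, 66, 75)}
{'ctr': array([587.9, 145.6]), 'area': 6549, 'axis': np.float64(33.8), 'hex': np.float64(-25.3), 'rect': array([123.3,  76.2]), 'px': array([522., 234.]), 'box': (466, 176, 94, 128)}
{'ctr': array([ 569.4, -202.5]), 'area': 3015, 'axis': np.float64(-66.7), 'hex': np.float64(7.9), 'rect': array([56.1, 68.7]), 'px': array([108., 198.]), 'box': (68, 165, 82, 70)}
{'ctr': array([ 464.8, -204. ]), 'area': 1231, 'axis': np.float64(72.7), 'hex': np.float64(-9.3), 'rect': array([44.2, 35.8]), 'px': array([92., 59.]), 'box': (62, 31, 62, 56)}
```

play_rows:
  targets: [100,0,0.001,0.06,0.014,100,0,0.001,0.11,0.014,100,0,0.001,0.127,0.014,100,0,0.001,0.134,0.014,100,0,0.001,0.134,0.014,0,0,0.001,0.134,0.014,0,0,0.001,0.134,0.014,0,0,0.001,0.134,0.014,0,0,0.001,0.134,0.014,0,0,0.001,0.134,0.014]
  squeeze: 50

```text
time: 10.82
position: [0.5782, -0.0608, 0.0078]
orientation: [-0.015, 1.0, -0.0, 0.001]
ft_force: [-1.2, 0.7, 6.8]
finger_gap: 0.643
gripper_force: 53.3
```

play_rows:
  targets: [0,0,0,-0.03,0,0,0,0,-0.08,0,0,0.03,0.05,-0.1,-0.11,0,0.05,0.1,-0.1,-0.11,0,0.057,0.16,-0.1,-0.11,0,0.057,0.221,-0.1,-0.11,0,0.057,0.221,-0.1,-0.11,0,0.057,0.221,-0.1,-0.11]

```text
time: 11.82
position: [0.5132, 0.1581, 0.1064]
orientation: [-0.071, 0.997, -0.0, -0.0]
ft_force: [-0.1, -1.3, -2.5]
finger_gap: 0.645
gripper_force: 55.2
```

Run:
```python
from h import *
s=bot.state();im=bot.read_camera('wrist');cv2.imwrite('pics/w8.png',im[:,:,::-1])
print(s['time'],s['position'],np.degrees(yaw(s)),s['ft_force'])
h=cv2.cvtColor(cv2.medianBlur(im,3),cv2.COLOR_RGB2HSV)
for x in (276,280,284): print([tuple(map(int,h[y,x]))[1:] for y in range(214,240,1)])
for y in (280,300): print([int(v) for v in h[y,205:222,1]],[int(v) for v in h[y,338:356,1]])
for b in blobs('wrist',im,s,s['position'][2]+.0245,vmin=50):print(b)
```

```text
11.825 [0.51318738 0.15812924 0.10642664] [-171.86240365   98.13760756] [-0.12697481 -1.28881282 -2.45820013]
[(76, 47), (74, 45), (78, 46), (70, 44), (65, 43), (60, 38), (60, 38), (79, 45), (74, 45), (75, 44), (88, 49), (74, 52), (74, 107), (73, 108), (74, 111), (66, 116), (69, 136), (72, 138), (69, 137), (68, 135), (69, 136), (69, 136), (70, 138), (70, 138), (69, 137), (69, 136)]
[(81, 47), (83, 49), (88, 49), (80, 48), (80, 48), (80, 48), (68, 49), (68, 41), (62, 41), (58, 48), (79, 116), (77, 116), (72, 113), (72, 113), (70, 128), (69, 137), (68, 138), (69, 137), (71, 137), (71, 137), (67, 137), (68, 138), (67, 137), (71, 137), (73, 137), (71, 136)]
[(83, 52), (83, 52), (83, 52), (83, 52), (72, 53), (72, 53), (72, 53), (79, 55), (74, 52), (76, 47), (76, 47), (74, 52), (73, 112), (73, 115), (75, 115), (73, 115), (73, 123), (69, 137), (67, 137), (67, 137), (69, 137), (71, 137), (71, 137), (71, 137), (69, 137), (68, 136)]
[96, 85, 51, 85, 43, 179, 128, 159, 255, 96, 69, 89, 71, 69, 69, 67, 70] [73, 75, 73, 70, 69, 108, 93, 128, 128, 43, 255, 255, 255, 57, 142, 113, 51, 9]
[223, 255, 204, 170, 170, 170, 198, 255, 255, 255, 113, 0, 87, 68, 74, 76, 68] [76, 69, 69, 72, 81, 85, 255, 64, 0, 109, 146, 85, 128, 255, 255, 255, 91, 17]
{'ctr': array([512.6, 158.7]), 'area': 2732, 'axis': np.float64(-6.1), 'hex': np.float64(7.1), 'rect': array([67.4, 55.4]), 'px': array([282., 288.]), 'box': (214, 211, 132, 146)}
```

View pics/w8.png

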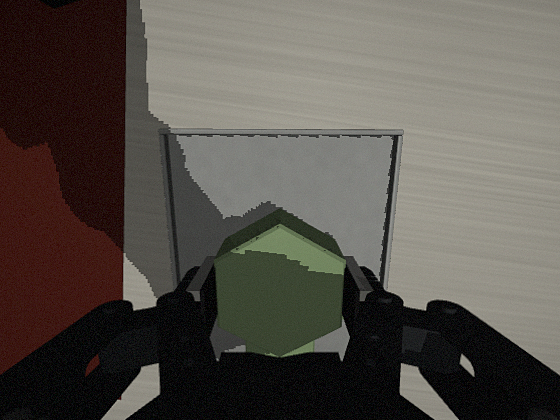

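The second blank is held at (280,288), and the pair is hidden under the gripper. The hold matches the first blank, so the seated TCP target is about (0.518, 0.159). The descent starts about 4 mm short of it.

play_rows:
  targets: [0,-0.001,0.0005,0.03,0.003,0,-0.001,0.0005,0.06,0.003,0,-0.001,0.0005,0.08,0.003,0,-0.001,0.0005,0.089,0.003,0,-0.001,0.0005,0.092,0.003,0,-0.001,0.0005,0.0945,0.003,0,-0.001,0.0005,0.0945,0.003]

```text
time: 12.75
position: [0.5149, 0.1587, 0.0129]
orientation: [-0.069, 0.998, -0.0, 0.001]
ft_force: [-0.9, -2.0, 3.2]
finger_gap: 0.646
gripper_force: 55.7
```

play_rows:
  targets: [0,0,0,-0.0008,0,0,-0.001,0,-0.0008,0,0,-0.002,0,-0.0008,0,0,-0.003,0,-0.0008,0,0,-0.003,0,-0.0008,0]

```text
time: 13.38
position: [0.5156, 0.1593, 0.0129]
orientation: [-0.069, 0.998, -0.0, -0.001]
ft_force: [-7.5, -0.9, 8.7]
finger_gap: 0.639
gripper_force: 56.6
```

play_rows:
  targets: [0,0,0,-0.0015,0,0,-0.0005,0,-0.0015,0,0,-0.001,0,-0.0015,0,0,-0.001,0,-0.0015,0]

```text
time: 13.88
position: [0.518, 0.1594, 0.0138]
orientation: [-0.069, 0.998, -0.0, -0.0]
ft_force: [-2.2, -0.9, -2.0]
finger_gap: 0.641
gripper_force: 55.3
```

Run:
```python
from h import *
s=bot.state();print(s['time'],s['position'],np.degrees(yaw(s)),s['ft_force'])
for n in ('scene','top','wrist'):
    im=bot.read_camera(n);cv2.imwrite(f'pics/{n}9.png',im[:,:,::-1])
```

```text
13.875 [0.51803756 0.15938962 0.01383038] [-172.0885908    97.91142277] [-2.2360576  -0.89028987 -1.99861934]
```

play_rows:
  targets: [0,-0.0007,0,0,0,0,-0.0014,0,0,0,0,-0.002,0,0,0,0,-0.002,0,0,0]

```text
time: 14.52
position: [0.5181, 0.1593, 0.0138]
orientation: [-0.069, 0.998, -0.001, -0.002]
ft_force: [-8.5, -1.1, 1.4]
finger_gap: 0.645
gripper_force: 55.8
```

play_rows:
  targets: [0,0.0005,0,0.001,0,100,0.0005,0,0.001,0,100,0.0005,0,0,0,100,0.0005,0,0,0,100,0.0005,0,-0.01,0,100,0.0005,0,-0.05,0,100,0.0005,0,-0.1,0,100,-0.03,0,-0.15,0,100,-0.03,0,-0.15,0,100,-0.03,0,-0.15,0]

```text
time: 15.78
position: [0.5495, 0.1638, 0.164]
orientation: [-0.069, 0.998, -0.0, -0.0]
ft_force: [-0.8, -0.0, -0.6]
finger_gap: 1.002
gripper_force: 0.0
```

Run:
```python
from h import *
s=bot.state();im=bot.read_camera('wrist');print(s['time'],s['position'],s['ft_force'])
for b in blobs('wrist',im,s,.035):print(b)
cv2.imwrite('pics/w10.png',cv2.resize(im[100:320,170:400,::-1],None,fx=2.6,fy=2.6))
```

```text
15.775 [0.54949112 0.1637677  0.16404469] [-0.82880629 -0.03055228 -0.61754102]
{'ctr': array([567.7, 166.4]), 'area': 10627, 'axis': np.float64(8.0), 'hex': np.float64(8.8), 'rect': array([112.1, 139.2]), 'px': array([279., 223.]), 'box': (218, 139, 123, 169)}
```

View pics/w10.png

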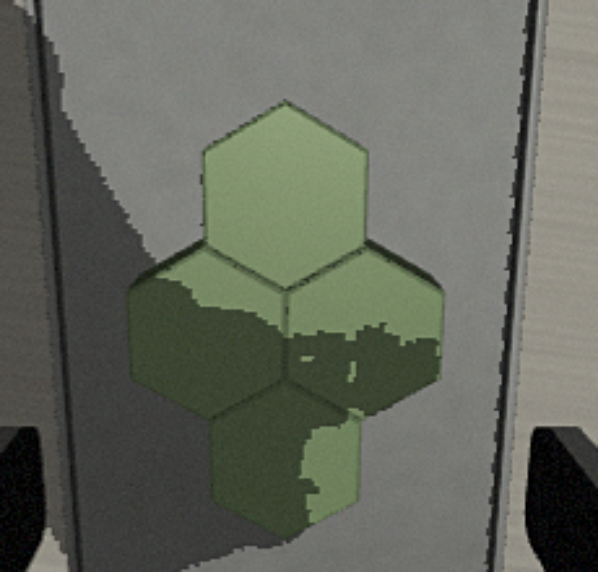

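The picture shows a tight lozenge: the near blank is at (286,195), the pair at (207,330) and (365,330), and the far blank at (286,460). All seams are closed and the gripper is clear.

```bash
python3 -c "
from cell import bot
print(bot.sign_off())"
```

```text
the job is handed in; nothing more can be done
None
```

Both loose blanks are seated in the near and far notches and let go. In the last picture all seams are closed and the gripper is clear. The job is handed in after about 16 s of the 54 s, and the verdict was not shown.

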